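# Gauge the heat-spreader bars and fit the 15 mm one in the amplifier

### The arm

A 7-joint arm with a two-finger parallel gripper is mounted at the origin on the work surface. World frame = base frame: x ahead of the robot, y to its left, z up, the work surface at z = 0. Lengths are in m, angles in rad, forces in N, time in s.
With the tool pointing down it reaches from about 0.425 to 0.925 m from the base axis. Payload 6.8 kg.
Tool frame: the origin (TCP) lies midway between the tips of the shut fingers; the grasp point (between the pads) lies 19 mm behind it (bot.pinch_z is the distance from the TCP to the grasp point, in m); x points along the fingers, y is the direction in which the jaws open and shut, and the axes are right-handed (so a half turn about x gives the same grasp; the last joint's range is limited). The gripper opens to 85 mm and grips with 20 to 120 N. Pads are 22 mm wide; open, the fingers measure 114 mm over their backs; the gripper's body (76 mm by 85 mm) begins 54 mm behind the grasp point. The pads swing forward as they close: fully open they stand 13 mm farther back than shut.
Start: joints at [-1.438, 0.477, 0.022, 1.555, -0.011, 1.109, -0.083], TCP at [0.161, 0.656, 0.231] pointing down, gripper open.
Joint ranges: [-2.96, 2.96], [-0.34, 2.1], [-1.41, 1.46], [0.24, 2.44], [-1.37, 4.51], [0.17, 1.92], [-2.96, 2.96]. Speed limits (rad/s): [2.39, 2.39, 3.14, 3.14, 3.14, 3.14, 3.14].

### API

Orientations are given as a unit quaternion [w, x, y, z].
In Python, from station import bot gives the robot as it stands. The module is installed in compiled form; this text tells all that it offers.
- The arm moves only by the tool step_arm, never from a script. Its argument "plan" is a list of rows, each a list of 6 numbers: the shift along the tool's x, y, z in units of 40 mm (1.0 is 40 mm), then the turn, a rotation vector about the tool's x, y, z in units of 360 degrees (1.0 is 360 degrees). In form: [[dx, dy, dz, ax, ay, az], ...]. A call has 1 to 8 rows; each row shifts and turns the commanded pose from where the row before left it, along the tool's axes as they then stand; what a row does not reach is not made up. A row lasts 1/8 s, in which the tool goes at most 62.5 mm and 10.7 degrees, less where a joint would pass 70% of its speed; a pose out of reach is approached as far as the arm can. A call with a number of a shift or a turn outside -1 to 1 is refused whole. A call with a gripper value outside its range is refused whole. "fingers" is the closure, from -1 (fully open) to 1 (shut), set as the call begins (left out, the last holds). The fingers move at their own pace and stop on an object; "force" is the grip in N (left out, the last holds). Time passes only in rows, so rows that do not move let the fingers close. It gives the time, the measured TCP pose, the force and the opening at its end, in the units of the state.
- bot.get_obs(): the state, without advancing time (a new reading comes with each control period).
- bot.read_camera(name): name is "side" or "top"; returns (picture, depth): 400x640x3 uint8, red, green, blue; 400x640 float32, m along the optical axis (not along the pixel's ray), 0 where there is no reading.
- bot.camera_model(name): a dict with "mtx" (3x3 intrinsics, pixels), "k1" (the pictures are not rectified: a ray, as slopes to the right and down, at radius r is drawn at 1 + k1 r^2 times it, then the intrinsics apply), "origin" and "rotation" of the camera in the world. Camera axes: x right, y up, looking along -z (the intrinsics and any distortion apply to the point x, -y, -z); pixel columns grow to the right and rows downward; lengths in m; the calibration is good to about 2 mm. A picture is of the moment at which its call begins. camera_model takes no time and is no camera call.
- bot.hand_in(): hands the job in, once; it reports no verdict.
The state is a dict: "t": time; "q": joint angles; "joint_vel": joint speeds; "joint_torque": joint torques, N m; "eef_pos": TCP position; "tool_rot": TCP orientation; "contact_force": force on the tool from outside, world axes, zero at the start; "torque": the same for the moment, N m; "gripper_width": opening from 0.0 (shut) to 1.0 (fully open).
Only numpy, scipy, OpenCV 4.12 (cv2) and the standard library are available. Lean on these libraries where they do the work, as an engineer would, in place of code of your own. Each camera call takes 0.05 s, during which the arm holds its last target.

### The job

Three aluminium heat-spreader bars stand on the repair bench; gauge each by pinching its upright web where it stands, working from the robot's left to its right, and leave the two that are not wanted standing where they are. Take the bar whose web is 15 mm thick and set it down gently, upright and flat on the floor of the open amplifier case, in the case's empty half and parallel to its side walls. Let go of it there, and do not knock over or push away the other things on the bench.

Things in the scene. Friction and masses are not known exactly. Their poses are not given: they have to be found in the camera images.
- bar_a: One of three aluminium bars, upside-down T in section: foot 120 x 50 x 6 mm, on its middle line an upright web 120 mm long that ends 70 mm above the bench. The webs are 9, 15 and 21 mm thick, one of each; which bar is which is found by pinching the web. 0.18 to 0.65 kg. Origin: centre of the underside; x along the web, y through its thickness, z up.
- bar_b: One of three aluminium bars, upside-down T in section: foot 120 x 50 x 6 mm, on its middle line an upright web 120 mm long that ends 70 mm above the bench. The webs are 9, 15 and 21 mm thick, one of each; which bar is which is found by pinching the web. 0.18 to 0.65 kg. Origin: centre of the underside; x along the web, y through its thickness, z up.
- bar_c: One of three aluminium bars, upside-down T in section: foot 120 x 50 x 6 mm, on its middle line an upright web 120 mm long that ends 70 mm above the bench. The webs are 9, 15 and 21 mm thick, one of each; which bar is which is found by pinching the web. 0.18 to 0.65 kg. Origin: centre of the underside; x along the web, y through its thickness, z up.
- case: Open dark steel amplifier case, fixed, 220 (x) by 260 mm (y); floor 4 mm thick, walls 3 mm thick, 30 mm high. The +y half (robot's left) is empty; the other (y below -20 mm) holds a copper transformer and a circuit board, up to 45 mm high. Origin: centre of the underside; x runs along the side walls, away from the robot.
- bay (a point): Centre of the empty half of the case, on the top face of its floor (4 mm above the bench); axes as the case's. The bar stands here with its length along x.
- magnet: Bystander: dark ring magnet lying flat, 80 mm across, 16 mm high. Origin at the centre of its underside.
- driver: Bystander: screwdriver 190 mm long lying between the left and the middle bar, roughly along x, handle 26 mm thick. Origin beneath its middle.
- jar: Bystander: clear jar, 60 mm across, 75 mm high. Origin at the centre of its underside.
There are look-alikes about, which are no part of the job. Leave any red look-alike of the bar_c alone.

How it is judged:
By the outcome, as a careful person would: the job done as asked, in the order asked, and still so for the second after the job is handed in, with the robot touching nothing.
It also fails if it takes over 64 s, if anything falls off the work surface, if the arm or the gripper's body presses on something with over 40 N, if the wrist force passes 120 N, or if a joint passes its speed limit or range.

## Working session

There is one attempt and no reset: what is moved stays moved. The work goes in short steps, Python scripts to look and compute and a tool call to move; the robot and the scene stay as the last step left them, time stands still between calls to the robot, and variables do not carry over. Pictures are saved under pics/ and viewed, and the job is handed in when it is done.

Besides the shell and the picture viewer there is one more tool, called after "Emit:" as name(argument=value, ...), one argument or row to a line, values as JSON. step_arm: Moves the arm, as the interface text tells. Shifts and turns lie within -1 to 1; 1 stands for 40 mm of shift or 360 degrees of turn. Its arguments: {"type":"object","properties":{"plan":{"type":"array"},"fingers":{"type":"number"},"force":{"type":"number"}},"required":["plan"]}

```bash
mkdir -p pics
cat > h.py <<'E'
import numpy as np, cv2
from station import bot
def save(n,im): cv2.imwrite(f'pics/{n}.png',cv2.cvtColor(im,cv2.COLOR_RGB2BGR))
E
python3 - <<'E'
from h import *
for n in ('top','side'):
    im,d=bot.read_camera(n); save(n+'0',im); np.save(n+'0_d.npy',d); np.save(n+'0_im.npy',im)
    m=bot.camera_model(n); print(n,m)
print(bot.get_obs(), bot.pinch_z)
E
```

```text
top {'mtx': array([[415.73513832,   0.        , 323.75459653],
       [  0.        , 415.73513832, 207.85626802],
       [  0.        ,   0.        ,   1.        ]]), 'k1': -0.08918742410507761, 'origin': array([0.33690351, 0.00283682, 1.20390001]), 'rotation': array([-0.70207953, -0.05724629,  0.04152208,  0.70857823])}
side {'mtx': array([[441.43329747,   0.        , 319.84635073],
       [  0.        , 441.43329747, 195.87649425],
       [  0.        ,   0.        ,   1.        ]]), 'k1': 0.01958931792510767, 'origin': array([ 0.34720162, -0.98665617,  0.69007528]), 'rotation': array([ 0.87017421,  0.48346098, -0.04278377, -0.08504047])}
{'t': 0.1, 'q': array([-1.43809158,  0.47773588,  0.02233807,  1.55634495, -0.01152503,
        1.10927816, -0.08310137]), 'joint_vel': array([-0.00013956, -0.00199577,  0.00077419, -0.00318205,  0.00031853,
       -0.0014272 ,  0.0006935 ]), 'joint_torque': array([ 3.74292140e-03, -5.97761929e+01,  1.61342751e+00, -2.81957138e+01,
        1.28118010e-02,  5.02465366e-03,  3.58754085e-05]), 'eef_pos': array([0.16085163, 0.65501311, 0.23041369]), 'tool_rot': array([ 0.70195175,  0.08434945,  0.70202397, -0.08550589]), 'contact_force': array([-0.79941868,  0.77393698,  0.52648547]), 'torque': array([-0.02368737, -0.04716555,  0.00283136]), 'gripper_width': 1.001450409916887} 0.0187
```

View pics/top0.png

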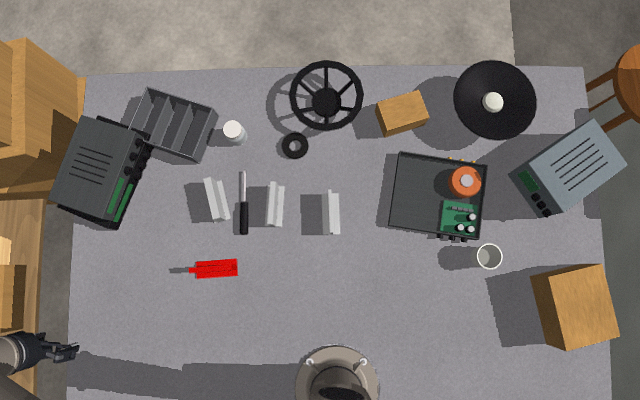

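View pics/side0.png

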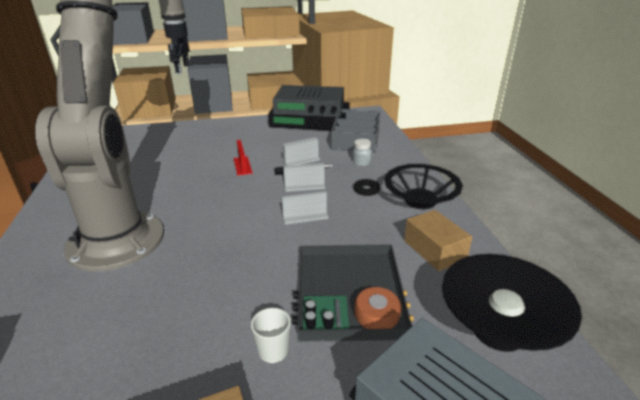

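The top view shows three grey bars standing at about (216,200), (274,204) and (333,212). The screwdriver is at (243,200) and the case at (437,195), with its left half empty. The red look-alike lies at (205,268) and isn't wanted. The grey ones fit the description; I'll enlarge and measure them.

```bash
cat >> h.py <<'E'
from scipy.spatial.transform import Rotation as R
def world(n,d):
    m=bot.camera_model(n); K=m['mtx']; k=m['k1']
    v,u=np.mgrid[0:400,0:640].astype(float)
    p=np.stack([u.ravel(),v.ravel()],1)[:,None]
    s=cv2.undistortPoints(p,K,np.array([k,0,0,0,0.]))[:,0]
    q=m['rotation']; r=R.from_quat([q[1],q[2],q[3],q[0]])
    D=d.ravel()
    c=np.stack([s[:,0]*D,-s[:,1]*D,-D],1)
    return (r.apply(c)+m['origin']).reshape(400,640,3)
def proj(n,P):
    m=bot.camera_model(n); q=m['rotation']; r=R.from_quat([q[1],q[2],q[3],q[0]])
    c=r.inv().apply(np.atleast_2d(P)-m['origin']); s=np.stack([c[:,0],-c[:,1]],1)/-c[:,2:]
    s=s*(1+m['k1']*(s**2).sum(1,keepdims=True)); K=m['mtx']
    return s*[K[0,0],K[1,1]]+[K[0,2],K[1,2]]
E
python3 - <<'E'
from h import *
im=np.load('top0_im.npy'); d=np.load('top0_d.npy'); W=world('top',d); np.save('W.npy',W)
for (u,v) in [(212,198),(274,204),(333,212),(205,268),(420,200),(330,250),(243,215),(295,145),(234,130)]: print((u,v),W[v,u].round(3), d[v,u])
save('c1',cv2.resize(im[160:245,180:360],None,fx=4.4,fy=4.4,interpolation=cv2.INTER_CUBIC))
save('c2',cv2.resize(im[140:250,380:500],None,fx=5,fy=5,interpolation=cv2.INTER_CUBIC))
for name,(u0,u1,v0,v1) in dict(A=(195,232,165,230),B=(258,290,172,236),C=(315,346,180,242)).items():
    S=W[v0:v1,u0:u1].reshape(-1,3); T=S[(S[:,2]>0.06)&(S[:,2]<.078)]
    (c,sz,ang)=cv2.minAreaRect(T[:,:2].astype(np.float32)); print(name,len(T),'z',np.median(T[:,2]),c,sz,ang)
    mu=T[:,:2].mean(0); w,V=np.linalg.eigh(np.cov((T[:,:2]-mu).T)); v=V[:,1]; print(mu, 'yaw',np.degrees(np.arctan2(v[1],v[0])), 'ext',np.ptp((T[:,:2]-mu)@v),np.ptp((T[:,:2]-mu)@V[:,0]))
    T=S[(S[:,2]>0.003)&(S[:,2]<.012)]; print(' foot',len(T))
E
```

```text
(212, 198) [0.528 0.34  0.071] 1.1555789
(274, 204) [0.511 0.167 0.057] 1.1630656
(333, 212) [0.493 0.002 0.008] 1.2060566
(205, 268) [0.334 0.355 0.069] 1.1303115
(420, 200) [ 0.526 -0.253  0.002] 1.2109413
(330, 250) [0.383 0.012 0.003] 1.1957959
(243, 215) [0.484 0.26  0.03 ] 1.187815
(295, 145) [ 0.699  0.114 -0.005] 1.2495689
(234, 130) [0.722 0.281 0.077] 1.1752317
A 350 z 0.06959359861350267 (0.5288749933242798, 0.3423558473587036) (0.11899927258491516, 0.022122852504253387) 15.254077911376953
[0.52789821 0.34153134] yaw -164.55602729190403 ext 0.11904065234732991 0.022213889495852294
 foot 365
B 254 z 0.07010970329995114 (0.5151805877685547, 0.17419567704200745) (0.016219258308410645, 0.11964017152786255) 86.21632385253906
[0.51468496 0.17365591] yaw 176.21272904695553 ext 0.11964095524860029 0.01622082237836244
 foot 494
C 145 z 0.07028668556462603 (0.4899140000343323, 0.01030232384800911) (0.11967159807682037, 0.008935810066759586) 1.6872313022613525
[0.48972746 0.01027562] yaw -178.06953358193093 ext 0.11967400070466314 0.009221685457468005
 foot 684
```

View pics/c1.png

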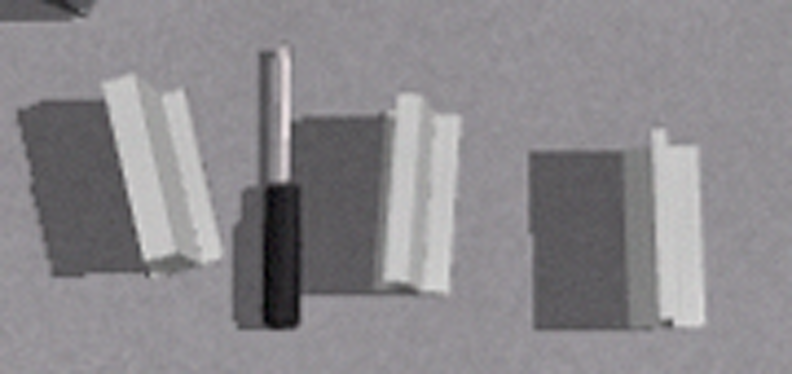

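View pics/c2.png

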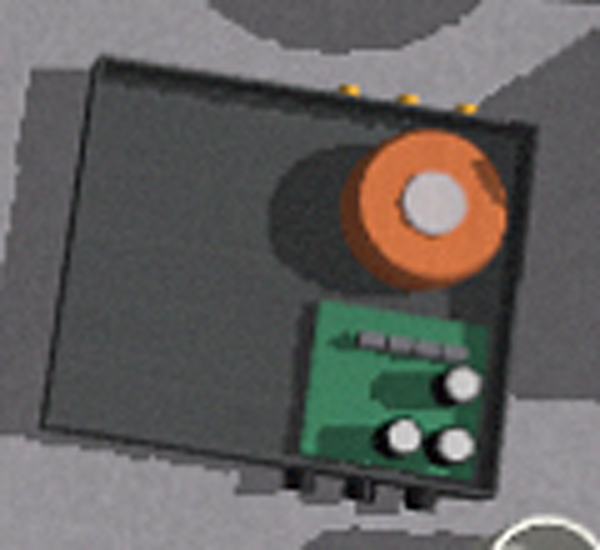

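Run:
```python
from h import *
W=np.load('W.npy')
Ws=world('side',np.load('side0_d.npy')); ims=np.load('side0_im.npy')
# bench z in each camera
for nm,w in (('top',W),('side',Ws)):
    m=(w[...,0]>.35)&(w[...,0]<.65)&(w[...,1]>-.1)&(w[...,1]<.45)&(abs(w[...,2])<.02); print(nm,'bench z',np.median(w[...,2][m]))
    for n,(x,y) in dict(A=(.528,.342),B=(.515,.174),C=(.490,.010)).items():
        m=(np.hypot(w[...,0]-x,w[...,1]-y)<.075)&(w[...,2]>.062)&(w[...,2]<.078)
        T=w[m][:,:2]; r=cv2.minAreaRect(T.astype(np.float32)); print(nm,n,m.sum(),np.round(r[0],4),np.round(r[1],4),round(r[2],1))
    S=w[(w[...,0]>.35)&(w[...,0]<.75)&(w[...,1]>-.5)&(w[...,1]<-.15)&(w[...,2]>.023)&(w[...,2]<.035)][:,:2]
    r=cv2.minAreaRect(S.astype(np.float32)); print(' case',len(S),r,cv2.boxPoints(r).round(3).tolist())
    m=(w[...,0]>.1)&(w[...,0]<.7)&(w[...,1]>.25)&(w[...,1]<.6)
    print(' max z en route',np.sort(w[...,2][m])[-5:])
# wall top corners from pixels (z=.030), top camera
m=bot.camera_model('top')
px=np.array([(98,62),(43,425),(535,130),(493,490)])/5.+[380,140]
s=cv2.undistortPoints(px[:,None],m['mtx'],np.array([m['k1'],0,0,0,0.]))[:,0]
q=m['rotation']; r=R.from_quat([q[1],q[2],q[3],q[0]])
d=r.apply(np.c_[s[:,0],-s[:,1],-np.ones(4)]); t=(.03-m['origin'][2])/d[:,2]
P=m['origin']+d*t[:,None]; print(P.round(3)); print('ctr',P.mean(0),'yaw',[np.degrees(np.arctan2(*(P[i]-P[j])[[1,0]])) for i,j in((0,1),(2,3))], [np.degrees(np.arctan2(*(P[i]-P[j])[[1,0]])) for i,j in((0,2),(1,3))], [np.linalg.norm(P[i]-P[j]) for i,j in((0,1),(2,3),(0,2),(1,3))])
```

```text
top bench z 0.000456222552100205
top A 340 [0.5289 0.3424] [0.119  0.0221] 15.3
top B 250 [0.5152 0.1742] [0.0162 0.1196] 86.2
top C 144 [0.4899 0.0103] [0.1197 0.0089] 1.7
 case 771 ((0.5501705408096313, -0.29990154504776), (0.399846613407135, 0.29687023162841797), 0.40573686361312866) [[0.3490000069141388, -0.15299999713897705], [0.35100001096725464, -0.44999998807907104], [0.7509999871253967, -0.44699999690055847], [0.7490000128746033, -0.15000000596046448]]
 max z en route [0.68790261 0.6879099  0.68833185 0.68842348 0.68874622]
side bench z 4.5812289909519244e-05
side A 171 [0.5311 0.3415] [0.1235 0.0314] 17.2
side B 181 [0.516  0.1735] [0.0222 0.1184] 86.6
side C 188 [0.4904 0.0099] [0.1183 0.0167] 2.1
 case 1701 ((0.549845278263092, -0.30438098311424255), (0.4001163840293884, 0.29891490936279297), 0.11904016137123108) [[0.3490000069141388, -0.1550000011920929], [0.3499999940395355, -0.45399999618530273], [0.75, -0.453000009059906], [0.75, -0.1550000011920929]]
 max z en route [0.34456824 0.34477157 0.34484109 0.34560875 0.34579047]
[[ 0.663 -0.193  0.03 ]
 [ 0.451 -0.155  0.03 ]
 [ 0.62  -0.448  0.03 ]
 [ 0.411 -0.41   0.03 ]]
ctr [ 0.53629421 -0.30163048  0.03      ] yaw [np.float64(-10.322332636940484), np.float64(-10.205944398951551)] [np.float64(80.50325207293606), np.float64(81.07966966896879)] [np.float64(0.2149532012033622), np.float64(0.2123472728698911), np.float64(0.2579499719178898), np.float64(0.25843191245794517)]
```

Run:
```python
from h import *
W=np.load('W.npy')
for (x0,x1,y0,y1) in [(.3,.6,.4,.6),(.35,.7,.4,.8),(.2,.5,.25,.6),(.35,.75,-.45,-.12),(.35,.6,-.15,.42)]:
    m=(W[...,0]>x0)&(W[...,0]<x1)&(W[...,1]>y0)&(W[...,1]<y1); print(x0,x1,y0,y1,W[...,2][m].max().round(3))
o=bot.get_obs(); q=o['tool_rot']; r=R.from_quat([q[1],q[2],q[3],q[0]]); print(r.as_matrix().round(4))
p=np.array([.530,.342,.15]); print('delta tool to above A (units)',(r.inv().apply(p-o['eef_pos'])/.04).round(3))
```

```text
0.3 0.6 0.4 0.6 0.124
0.35 0.7 0.4 0.8 0.127
0.2 0.5 0.25 0.6 0.077
0.35 0.75 -0.45 -0.12 0.105
0.35 0.6 -0.15 0.42 0.077
[[-3.000e-04  2.385e-01  9.711e-01]
 [-1.600e-03  9.711e-01 -2.385e-01]
 [-1.000e+00 -1.600e-03  1.000e-04]]
delta tool to above A (units) [ 2.02  -5.395 10.828]
```

Emit:
step_arm(
  plan=[
    [0,-0.34,0.68,0,0,0],
    [0,-0.34,0.68,0,0,0],
    [0,-0.34,0.68,0,0,0],
    [0,-0.34,0.68,0,0,0],
    [0,-0.34,0.68,0,0,0],
    [0,-0.34,0.68,0,0,0],
    [0,-0.34,0.68,0,0,0],
    [0,-0.34,0.68,0,0,0],
  ],
  fingers=-0.3,
  force=20,
)

```text
t: 1.1
eef_pos: [0.3469, 0.497, 0.2309]
tool_rot: [0.702, 0.085, 0.702, -0.085]
contact_force: [0.5, 0.7, 0.2]
gripper_width: 0.653
```

Emit:
step_arm(
  plan=[
    [0,-0.34,0.68,0,0,0],
    [0,-0.34,0.68,0,0,0],
    [0,-0.34,0.68,0,0,0],
    [0,-0.34,0.68,0,0,0],
    [0,-0.34,0.68,0,0,0],
    [0,-0.34,0.68,0,0,0],
    [0,-0.34,0.68,0,0,0],
    [0,-0.34,0.68,0,0,0],
  ],
)

```text
t: 2.1
eef_pos: [0.5321, 0.3396, 0.2308]
tool_rot: [0.702, 0.085, 0.702, -0.085]
contact_force: [-0.2, 0.8, -0.0]
gripper_width: 0.648
```

Emit:
step_arm(
  plan=[
    [0.4,0,0,-0.02,0,0],
    [0.4,0,0,-0.02,0,0],
    [0.4,0,0,-0.02,0,0],
    [0.4,0,0,-0.02,0,0],
    [0.4,0,0,0,0,0],
    [0,0,0,0,0,0],
    [0,0,0,0,0,0],
  ],
)

```text
t: 2.98
eef_pos: [0.532, 0.3406, 0.1517]
tool_rot: [0.701, -0.092, 0.701, 0.092]
contact_force: [0.7, -0.4, 0.3]
gripper_width: 0.647
```

Emit:
step_arm(
  plan=[
    [0.5,0.04,0,-0.001,0,0],
    [0.5,0,0,0,0,0],
    [0.5,0,0,0,0,0],
    [0.5,0,0,0,0,0],
    [0.5,0,0,0,0,0],
    [0.5,0,0,0,0,0],
    [0,0,0,0,0,0],
    [0,0,0,0,0,0],
  ],
)

```text
t: 3.98
eef_pos: [0.5317, 0.3422, 0.0316]
tool_rot: [0.701, -0.094, 0.701, 0.095]
contact_force: [0.8, -0.5, 0.0]
gripper_width: 0.656
```

Run:
```python
from h import *
im,d=bot.read_camera('side'); save('s1',cv2.resize(im[110:240,240:370],None,fx=4.5,fy=4.5,interpolation=cv2.INTER_CUBIC))
o=bot.get_obs(); print(o['eef_pos'],o['contact_force'],o['torque'])
```

```text
[0.53192581 0.34238255 0.03204774] [0.26146175 0.15921359 0.74547952] [ 0.01649369  0.02452809 -0.04459672]
```

View pics/s1.png

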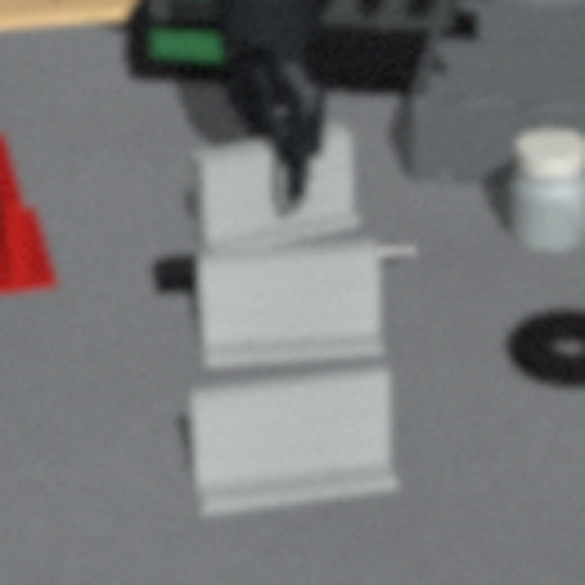

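The finger stands in front of the left bar's web in the crop, at about (290,190). There's no contact force yet. Now I'll pinch it gently.

Emit:
step_arm(
  plan=[
    [0,0,0,0,0,0],
    [0,0,0,0,0,0],
    [0,0,0,0,0,0],
    [0,0,0,0,0,0],
    [0,0,0,0,0,0],
    [0,0,0,0,0,0],
  ],
  fingers=1,
  force=20,
)

```text
t: 4.78
eef_pos: [0.5316, 0.3425, 0.032]
tool_rot: [0.701, -0.094, 0.7, 0.095]
contact_force: [-1.3, -0.0, 5.6]
gripper_width: 0.24
```

Emit:
step_arm(
  plan=[
    [0,0,0,0,0,0],
    [0,0,0,0,0,0],
  ],
)

```text
t: 5.03
eef_pos: [0.5317, 0.3425, 0.0321]
tool_rot: [0.701, -0.094, 0.7, 0.095]
contact_force: [-1.3, 1.5, 6.2]
gripper_width: 0.243
```

Emit:
step_arm(
  plan=[
    [0,0,0,0,0,0],
    [0,0,0,0,0,0],
    [0,0,0,0,0,0],
    [-0.5,0,0,0,0,0],
    [-0.5,0,0,0,0,0],
    [-0.5,0,0,0,0,0],
    [-0.5,0,0,0,0,0],
    [-0.5,0,0,0,0,0],
  ],
  fingers=-0.3,
)

```text
t: 6.02
eef_pos: [0.5314, 0.342, 0.1331]
tool_rot: [0.701, -0.094, 0.701, 0.095]
contact_force: [0.3, -0.4, 0.5]
gripper_width: 0.651
```

Emit:
step_arm(
  plan=[
    [0,-0.66,-0.25,0,0,0],
    [0,-0.66,-0.25,0,0,0],
    [0,-0.66,-0.25,0,0,0],
    [0,-0.66,-0.25,0,0,0],
    [0,-0.66,-0.25,0,0,0],
    [0,-0.66,-0.25,0,0,0],
  ],
)

```text
t: 6.78
eef_pos: [0.5154, 0.1725, 0.1321]
tool_rot: [0.701, -0.094, 0.701, 0.095]
contact_force: [0.1, 0.3, 0.5]
gripper_width: 0.653
```

Emit:
step_arm(
  plan=[
    [0,0,0,0.02,0,0],
    [0,0,0,0.02,0,0],
    [0,0,0,0.013,0,0],
    [0,0,0,0,0,0],
    [0,0,0,0,0,0],
  ],
)

```text
t: 7.4
eef_pos: [0.5154, 0.1734, 0.1317]
tool_rot: [0.707, 0.022, 0.707, -0.022]
contact_force: [0.5, 0.0, -0.3]
gripper_width: 0.65
```

Run:
```python
from h import *
im,d=bot.read_camera('top'); save('t1',im); w=world('top',d)
T=w[(np.hypot(w[...,0]-.528,w[...,1]-.342)<.075)&(w[...,2]>.062)&(w[...,2]<.078)][:,:2]
print(cv2.minAreaRect(T.astype(np.float32)))
o=bot.get_obs(); print(o['eef_pos'],o['tool_rot'],o['gripper_width'])
```

```text
((0.5290495157241821, 0.34077051281929016), (0.11821334064006805, 0.02343963272869587), 16.425386428833008)
[0.51542383 0.17341713 0.13154658] [ 0.70679159  0.02249674  0.70670998 -0.02237285] 0.6493928740020831
```

View pics/t1.png

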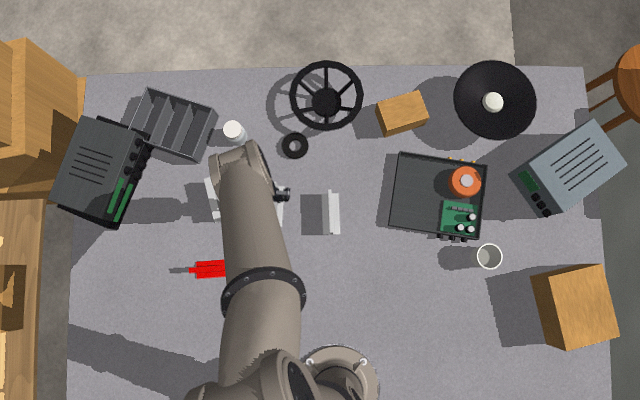

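The arm hides most of the left bar. The part that shows agrees with where it stood before, near (212,190). The gripper is over the middle bar, so I'll go down and pinch.

Emit:
step_arm(
  plan=[
    [0.5,0.01,0,0,0,0],
    [0.5,0,0,0,0,0],
    [0.5,0,0,0,0,0],
    [0.5,0,0,0,0,0],
    [0.5,0,0,0,0,0],
    [0,0,0,0,0,0],
    [0,0,0,0,0,0],
  ],
)

```text
t: 8.32
eef_pos: [0.5159, 0.1738, 0.0319]
tool_rot: [0.707, 0.023, 0.707, -0.023]
contact_force: [-0.4, 0.7, 0.4]
gripper_width: 0.651
```

Emit:
step_arm(
  plan=[
    [0,0,0,0,0,0],
    [0,0,0,0,0,0],
    [0,0,0,0,0,0],
    [0,0,0,0,0,0],
    [0,0,0,0,0,0],
    [0,0,0,0,0,0],
    [0,0,0,0,0,0],
    [0,0,0,0,0,0],
  ],
  fingers=1,
  force=20,
)

```text
t: 9.32
eef_pos: [0.5158, 0.1741, 0.0319]
tool_rot: [0.707, 0.023, 0.706, -0.023]
contact_force: [-0.7, 0.2, 5.1]
gripper_width: 0.168
```

Width 0.168, about 14.3 mm against 20.7 mm on the left bar, so the middle one fits 15 mm. I'll release it and gauge the right bar as asked.

Emit:
step_arm(
  plan=[
    [0,0,0,0,0,0],
    [0,0,0,0,0,0],
    [0,0,0,0,0,0],
    [-0.5,0,0,0,0,0],
    [-0.5,0,0,0,0,0],
    [-0.5,0,0,0,0,0],
    [-0.5,0,0,0,0,0],
    [-0.5,0,0,0,0,0],
  ],
  fingers=-0.3,
)

```text
t: 10.32
eef_pos: [0.5152, 0.1736, 0.1318]
tool_rot: [0.707, 0.023, 0.707, -0.023]
contact_force: [0.8, 0.3, 0.4]
gripper_width: 0.646
```

Emit:
step_arm(
  plan=[
    [0,-0.69,-0.06,0,0,0],
    [0,-0.69,-0.06,0,0,0],
    [0,-0.69,-0.06,0,0,0],
    [0,-0.69,-0.06,0,0,0],
    [0,-0.69,-0.06,0,0,0],
    [0,-0.69,-0.06,0,0,0],
    [0,0,0,-0.016,0,0],
    [0,0,0,0,0,0],
  ],
)

```text
t: 11.32
eef_pos: [0.4902, 0.0091, 0.1312]
tool_rot: [0.707, -0.012, 0.707, 0.012]
contact_force: [-1.0, 0.4, -0.1]
gripper_width: 0.652
```

Emit:
step_arm(
  plan=[
    [0,0,0,0,0,0],
    [0,0,0,0,0,0],
  ],
)

```text
t: 11.58
eef_pos: [0.4903, 0.0099, 0.1312]
tool_rot: [0.707, -0.013, 0.707, 0.013]
contact_force: [-0.0, 1.2, 0.7]
gripper_width: 0.648
```

Emit:
step_arm(
  plan=[
    [0.5,0,0,0,0,0],
    [0.5,0,0,0,0,0],
    [0.5,0,0,0,0,0],
    [0.5,0,0,0,0,0],
    [0.5,0,0,0,0,0],
    [0,0,0,0,0,0],
    [0,0,0,0,0,0],
  ],
)

```text
t: 12.45
eef_pos: [0.4907, 0.0096, 0.0318]
tool_rot: [0.707, -0.013, 0.707, 0.013]
contact_force: [-0.5, 0.0, 0.5]
gripper_width: 0.653
```

Emit:
step_arm(
  plan=[
    [0,0,0,0,0,0],
    [0,0,0,0,0,0],
    [0,0,0,0,0,0],
    [0,0,0,0,0,0],
    [0,0,0,0,0,0],
    [0,0,0,0,0,0],
    [0,0,0,0,0,0],
    [0,0,0,0,0,0],
  ],
  fingers=1,
  force=20,
)

```text
t: 13.45
eef_pos: [0.4905, 0.0096, 0.0316]
tool_rot: [0.707, -0.013, 0.707, 0.013]
contact_force: [-1.9, 0.7, 5.4]
gripper_width: 0.104
```

Emit:
step_arm(
  plan=[
    [0,0,0,0,0,0],
    [0,0,0,0,0,0],
    [0,0,0,0,0,0],
    [-0.5,0,0,0,0,0],
    [-0.5,0,0,0,0,0],
    [-0.5,0,0,0,0,0],
    [-0.5,0,0,0,0,0],
    [-0.5,0,0,0,0,0],
  ],
  fingers=-0.3,
)

```text
t: 14.45
eef_pos: [0.4901, 0.0093, 0.1319]
tool_rot: [0.707, -0.013, 0.707, 0.013]
contact_force: [1.1, 0.3, -0.3]
gripper_width: 0.653
```

Run:
```python
from h import *
for n in ('top','side'):
    im,d=bot.read_camera(n); save(n+'2',im); w=world(n,d); np.save(n+'2_im.npy',im); np.save(n+'2_d.npy',d)
    for k,(x,y) in dict(A=(.528,.342),B=(.515,.174),C=(.490,.010)).items():
        T=w[(np.hypot(w[...,0]-x,w[...,1]-y)<.075)&(w[...,2]>.062)&(w[...,2]<.078)][:,:2]
        r=cv2.minAreaRect(T.astype(np.float32)); print(n,k,len(T),np.round(r[0],4),np.round(r[1],4),round(r[2],1))
o=bot.get_obs(); print(o['eef_pos'],o['tool_rot'],o['gripper_width'])
```

```text
top A 345 [0.5294 0.341 ] [0.1201 0.0231] 15.6
top B 249 [0.5152 0.1738] [0.016  0.1196] 86.3
top C 0 [0. 0.] [0. 0.] 0.0
side A 82 [0.5305 0.3404] [0.1206 0.0316] 13.8
side B 122 [0.5158 0.1697] [0.0236 0.1173] 84.6
side C 189 [0.4901 0.0075] [0.1185 0.0152] 1.6
[0.49162715 0.00947649 0.13296904] [ 0.70825966 -0.01233099  0.70572908  0.01275432] 0.6497830261235713
```

View pics/top2.png

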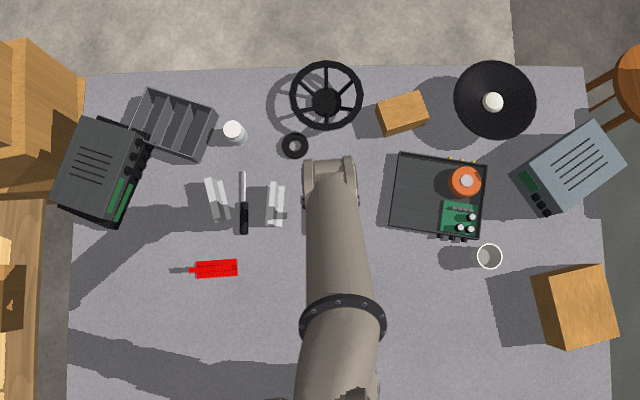

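View pics/side2.png

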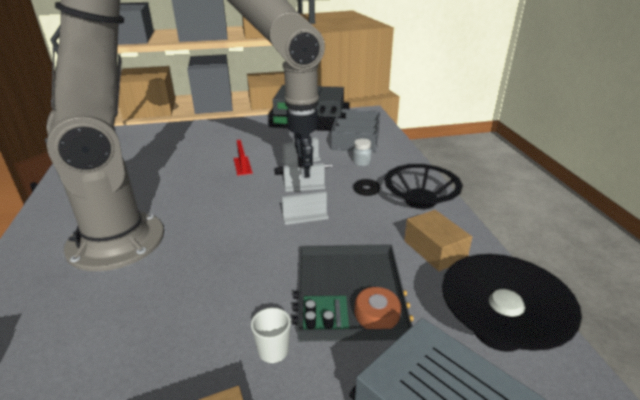

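The pinches gave 20.7, 14.3 and 8.8 mm. So the left bar is 21, the middle 15 and the right 9, and the middle one is wanted. All three still stand in the pictures. I'll go back to the middle bar.

Emit:
step_arm(
  plan=[
    [0,0,0,0.016,0,0],
    [0,0.69,0.06,0,0,0],
    [0,0.69,0.06,0,0,0],
    [0,0.69,0.06,0,0,0],
    [0,0.69,0.06,0,0,0],
    [0,0.69,0.06,0,0,0],
    [0,0.69,0.06,0,0,0],
    [0,0,0,0,0,0],
  ],
)

```text
t: 15.55
eef_pos: [0.515, 0.1762, 0.1303]
tool_rot: [0.706, 0.022, 0.707, -0.021]
contact_force: [-0.6, -0.4, 0.5]
gripper_width: 0.652
```

Emit:
step_arm(
  plan=[
    [0,0,0,0,0,0],
    [0,0,0,0,0,0],
  ],
)

```text
t: 15.8
eef_pos: [0.5152, 0.1723, 0.131]
tool_rot: [0.707, 0.023, 0.707, -0.024]
contact_force: [0.1, -0.2, 0.2]
gripper_width: 0.65
```

Emit:
step_arm(
  plan=[
    [0.5,0.03,0,0,0,0],
    [0.5,0,0,0,0,0],
    [0.5,0,0,0,0,0],
    [0.5,0,0,0,0,0],
    [0.5,0,0,0,0,0],
    [0,0,0,0,0,0],
    [0,0,0,0,0,0],
  ],
)

```text
t: 16.68
eef_pos: [0.5159, 0.1745, 0.0319]
tool_rot: [0.707, 0.023, 0.707, -0.023]
contact_force: [1.2, -0.0, 0.6]
gripper_width: 0.647
```

Emit:
step_arm(
  plan=[
    [0,0,0,0,0,0],
    [0,0,0,0,0,0],
    [0,0,0,0,0,0],
    [0,0,0,0,0,0],
    [0,0,0,0,0,0],
    [0,0,0,0,0,0],
    [0,0,0,0,0,0],
    [0,0,0,0,0,0],
  ],
  fingers=1,
  force=60,
)

```text
t: 17.68
eef_pos: [0.5159, 0.1751, 0.0319]
tool_rot: [0.707, 0.023, 0.706, -0.023]
contact_force: [-0.9, -0.8, 6.5]
gripper_width: 0.168
```

Emit:
step_arm(
  plan=[
    [-0.2,0,0,0,0,0],
    [-0.4,0,0,0,0,0],
    [-0.5,0,0,0,0,0],
    [-0.5,0,0,0,0,0],
    [-0.5,0,0,0,0,0],
    [-0.5,0,0,0,0,0],
    [-0.4,0,0,0,0,0],
    [0,0,0,0,0,0],
  ],
)

```text
t: 18.68
eef_pos: [0.5162, 0.1752, 0.1528]
tool_rot: [0.708, 0.023, 0.706, -0.022]
contact_force: [-0.7, 0.5, -3.4]
gripper_width: 0.17
```

Run:
```python
from h import *
o=bot.get_obs(); print({k:o[k] for k in('t','eef_pos','tool_rot','contact_force','torque','gripper_width')})
im,d=bot.read_camera('side'); save('s3',cv2.resize(im[60:240,220:400],None,fx=3.3,fy=3.3,interpolation=cv2.INTER_CUBIC))
# case refinement: fit model rectangle lines in initial top image
im=np.load('top0_im.npy')
save('c3',cv2.resize(im[145:195,390:440],None,fx=12,fy=12,interpolation=cv2.INTER_CUBIC))
def model(c,yaw):
    r=np.radians(yaw); ex=np.array([np.cos(r),np.sin(r)]); ey=np.array([-np.sin(r),np.cos(r)])
    return ex,ey
for nm in('top','side'):
    im=cv2.resize(np.load(nm+'0_im.npy'),None,fx=6,fy=6,interpolation=cv2.INTER_CUBIC)
    c=np.array([.536,-.3015]); ex,ey=model(c,-9.7)
    for hx,hy,z,col in((.11,.13,.03,(255,255,0)),(.107,.127,.03,(0,255,255)),(.107,.127,.004,(255,0,255))):
        P=np.array([[*(c+sx*hx*ex+sy*hy*ey),z] for sx,sy in((1,1),(1,-1),(-1,-1),(-1,1))])
        p=(proj(nm,P)+.5)*6-.5
        cv2.polylines(im,[np.round(p).astype(int)],True,col,1)
    q=proj(nm,[[*c,.015]])[0]; a,b=int(q[0]),int(q[1])
    s=im[(b-65)*6:(b+65)*6,(a-65)*6:(a+65)*6] if nm=='side' else im[(b-50)*6:(b+50)*6,(a-62)*6:(a+62)*6]
    s=cv2.resize(s,None,fx=.76 if nm=='side' else .99,fy=.76 if nm=='side' else .99,interpolation=cv2.INTER_AREA)
    save('case_'+nm,s)
```

```text
{'t': 18.675, 'eef_pos': array([0.51623466, 0.1752357 , 0.15275223]), 'tool_rot': array([ 0.70757071,  0.02341517,  0.70589689, -0.0224722 ]), 'contact_force': array([-0.69356398,  0.48507471, -3.41555942]), 'torque': array([-0.03657675,  0.03276934, -0.02602768]), 'gripper_width': 0.1695392534362476}
```

View pics/s3.png

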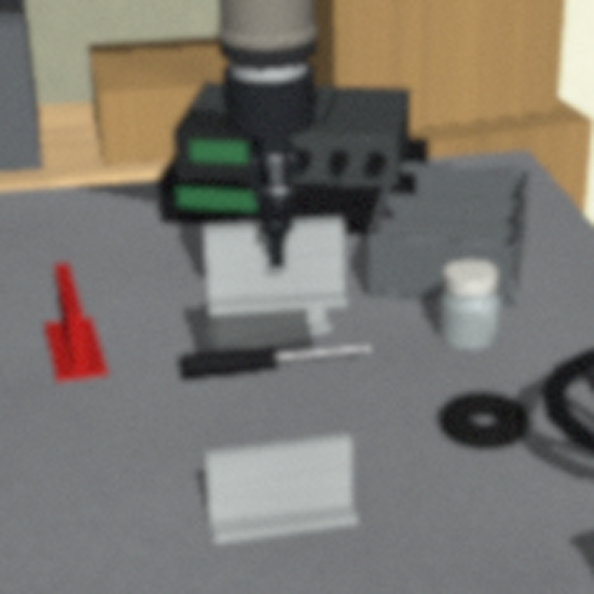

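View pics/case_top.png

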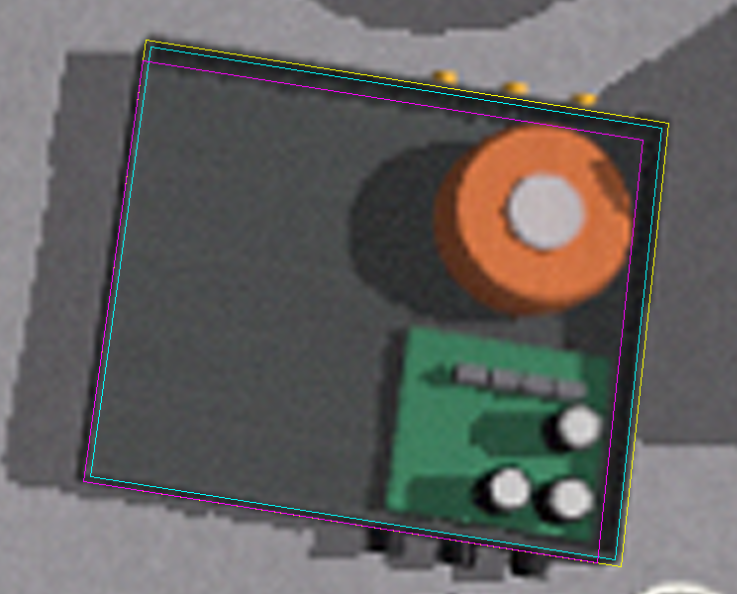

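View pics/case_side.png

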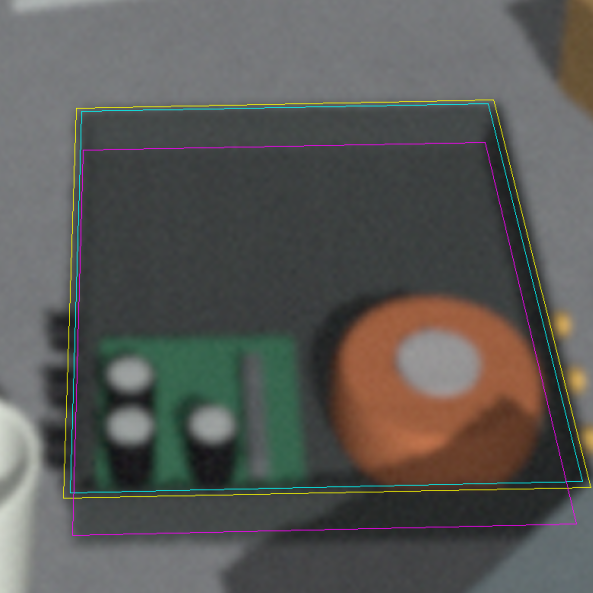

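The bar is held level, and its shadow shows under it. The drawn case model (centre .536, -.3015, yaw -9.7°) fits the wall rims in both pictures, so the bay is at about (.547, -.239). Now I'll carry the bar over.

Emit:
step_arm(
  plan=[
    [0,-0.3,0.09,0,0,0],
    [0,-0.5,0.09,0,0,0],
    [0,-0.7,0.09,0,0,0],
    [0,-0.7,0.09,0,0,0],
    [0,-0.7,0.09,0,0,0],
    [0,-0.7,0.09,0,0,0],
    [0,-0.7,0.09,0,0,0],
    [0,-0.7,0.09,0,0,0],
  ],
)

```text
t: 19.73
eef_pos: [0.5305, -0.0286, 0.1504]
tool_rot: [0.706, 0.023, 0.707, -0.023]
contact_force: [1.0, 1.1, -3.6]
gripper_width: 0.168
```

Emit:
step_arm(
  plan=[
    [0,-0.7,0.09,0,0,0],
    [0,-0.7,0.09,0,0,0],
    [0,-0.7,0.09,0,0,0],
    [0,-0.7,0.09,0,0,0],
    [0,-0.7,0.09,0,0,0],
    [0,-0.7,0.09,0,0,0],
    [0,-0.6,0.09,0,0,0],
    [0,-0.48,0.09,0,0,0],
  ],
)

```text
t: 20.72
eef_pos: [0.5452, -0.2411, 0.1503]
tool_rot: [0.706, 0.023, 0.707, -0.024]
contact_force: [-0.2, -1.1, -5.0]
gripper_width: 0.166
```

Emit:
step_arm(
  plan=[
    [0,0,0,0.008,0,0],
    [0,0,0,0.009,0,0],
    [0,0,0,0,0,0],
    [0,0,0,0,0,0],
    [0,0,0,0,0,0],
    [0,0,0,0,0,0],
  ],
)

```text
t: 21.48
eef_pos: [0.5463, -0.2391, 0.1513]
tool_rot: [0.705, 0.061, 0.705, -0.06]
contact_force: [0.3, -1.0, -3.9]
gripper_width: 0.172
```

Run:
```python
from h import *
o=bot.get_obs(); print({k:o[k] for k in('t','eef_pos','tool_rot','contact_force','torque','gripper_width')})
q=o['tool_rot'];M=R.from_quat([q[1],q[2],q[3],q[0]]).as_matrix(); print(M.round(4),'yaw',np.degrees(np.arctan2(M[1,2],M[0,2])))
print('to bay, units',(M.T@(np.array([.547,-.239,o['eef_pos'][2]])-o['eef_pos'])/.04).round(3))
im,d=bot.read_camera('side'); save('s4',cv2.resize(im[150:370,240:460],None,fx=2.7,fy=2.7,interpolation=cv2.INTER_CUBIC))
im,d=bot.read_camera('top'); save('t4',im)
```

```text
{'t': 21.475, 'eef_pos': array([ 0.54629526, -0.23913234,  0.15128705]), 'tool_rot': array([ 0.70450386,  0.06051743,  0.70452465, -0.06047287]), 'contact_force': array([ 0.28750157, -0.96043379, -3.9472779 ]), 'torque': array([-0.00051045,  0.00283418, -0.00656078]), 'gripper_width': 0.17240687044639547}
[[-0.000e+00  1.705e-01  9.854e-01]
 [ 1.000e-04  9.854e-01 -1.705e-01]
 [-1.000e+00  1.000e-04 -0.000e+00]] yaw -9.815657430964302
to bay, units [-0.     0.006  0.017]
```

View pics/s4.png

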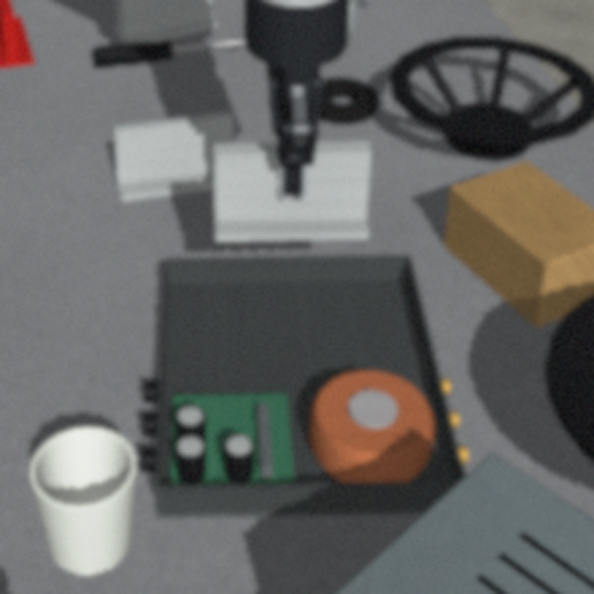

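View pics/t4.png

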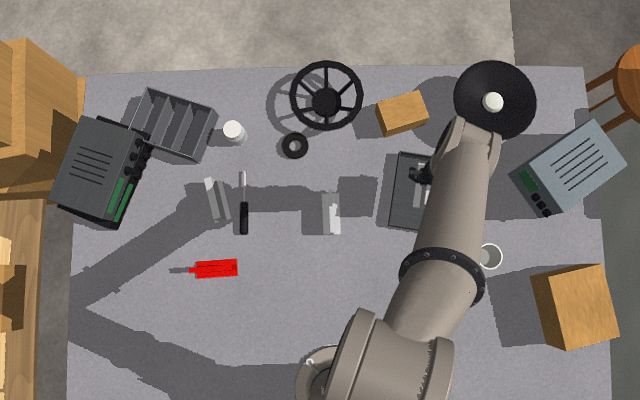

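The bar hangs over the empty half with its yaw at -9.8°, and its position is within 1 mm of the target. I'll go down to just above the floor, then slow down.

Emit:
step_arm(
  plan=[
    [0.3,0,0.02,0,0,0],
    [0.5,0,0,0,0,0],
    [0.5,0,0,0,0,0],
    [0.5,0,0,0,0,0],
    [0.4,0,0,0,0,0],
    [0.3,0,0,0,0,0],
    [0.1,0,0,0,0,0],
    [0,0,0,0,0,0],
  ],
)

```text
t: 22.58
eef_pos: [0.5473, -0.2394, 0.0473]
tool_rot: [0.705, 0.061, 0.704, -0.061]
contact_force: [-0.1, 0.6, -4.0]
gripper_width: 0.166
```

Emit:
step_arm(
  plan=[
    [0.05,0,0,0,0,0],
    [0.05,0,0,0,0,0],
    [0,0,0,0,0,0],
  ],
)

```text
t: 22.95
eef_pos: [0.5471, -0.2393, 0.0433]
tool_rot: [0.705, 0.061, 0.704, -0.061]
contact_force: [0.2, -1.4, -4.2]
gripper_width: 0.17
```

Still hanging free at about 7 mm above the floor. I'll lower it slowly and watch the force.

Emit:
step_arm(
  plan=[
    [0.04,0,0,0,0,0],
    [0.04,0,0,0,0,0],
    [0.04,0,0,0,0,0],
    [0,0,0,0,0,0],
  ],
)

```text
t: 23.45
eef_pos: [0.547, -0.2392, 0.0383]
tool_rot: [0.704, 0.061, 0.705, -0.061]
contact_force: [-0.4, 0.1, -3.6]
gripper_width: 0.173
```

Emit:
step_arm(
  plan=[
    [0.025,0,0,0,0,0],
    [0.025,0,0,0,0,0],
    [0,0,0,0,0,0],
  ],
)

```text
t: 23.82
eef_pos: [0.5471, -0.2392, 0.0364]
tool_rot: [0.704, 0.061, 0.705, -0.061]
contact_force: [-0.3, 0.2, -4.2]
gripper_width: 0.166
```

Emit:
step_arm(
  plan=[
    [0.012,0,0,0,0,0],
    [0.012,0,0,0,0,0],
    [0,0,0,0,0,0],
  ],
)

```text
t: 24.2
eef_pos: [0.5471, -0.2393, 0.036]
tool_rot: [0.705, 0.061, 0.704, -0.061]
contact_force: [-2.0, 0.0, 2.8]
gripper_width: 0.167
```

The force went from -4 to +2.8 N, so the bar is on the floor. Releasing it.

Emit:
step_arm(
  plan=[
    [0,0,0,0,0,0],
    [0,0,0,0,0,0],
    [0,0,0,0,0,0],
    [0,0,0,0,0,0],
  ],
  fingers=-0.1,
  force=20,
)

```text
t: 24.7
eef_pos: [0.5472, -0.2393, 0.0355]
tool_rot: [0.705, 0.061, 0.704, -0.061]
contact_force: [-0.1, 0.3, 0.1]
gripper_width: 0.552
```

Emit:
step_arm(
  plan=[
    [-0.2,0,0,0,0,0],
    [-0.4,0,0,0,0,0],
    [-0.6,0,0,0,0,0],
    [-0.6,0,0,0,0,0],
    [-0.6,0,0,0,0,0],
    [-0.6,0,0,0,0,0],
    [-0.6,0,0,0,0,0],
    [0,0,0,0,0,0],
  ],
)

```text
t: 25.7
eef_pos: [0.5485, -0.24, 0.1825]
tool_rot: [0.706, 0.06, 0.703, -0.061]
contact_force: [0.0, -0.1, -0.3]
gripper_width: 0.549
```

Run:
```python
from h import *
im,d=bot.read_camera('side'); save('s5',cv2.resize(im[150:370,240:460],None,fx=2.7,fy=2.7,interpolation=cv2.INTER_CUBIC))
```

```text
(no output)
```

View pics/s5.png

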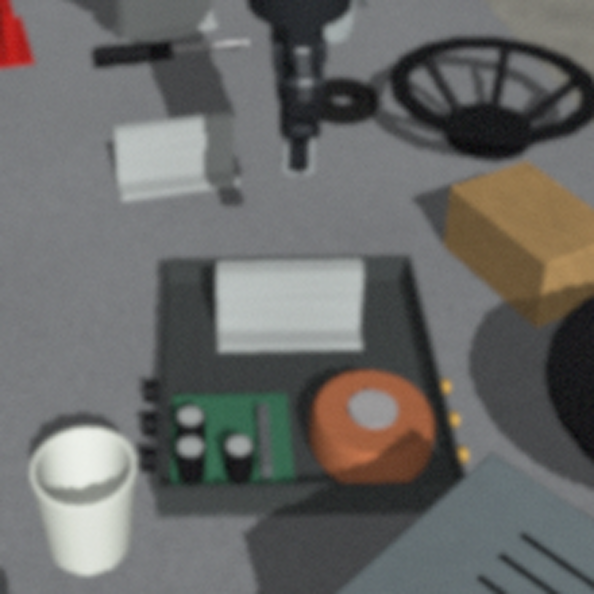

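The bar stands upright in the empty half and the gripper is clear of it. I'll move the arm aside for a final check from the top.

Emit:
step_arm(
  plan=[
    [-0.2,0.6,-0.1,0,0,0],
    [-0.2,0.7,-0.1,0,0,0],
    [0,0.7,-0.1,0,0,0],
    [0,0.7,-0.1,0,0,0],
    [0,0.7,-0.1,0,0,0],
    [0,0.7,-0.1,0,0,0],
    [0,0.6,0,0,0,0],
    [0,0,0,0,0,0],
  ],
)

```text
t: 26.75
eef_pos: [0.5552, -0.0476, 0.1947]
tool_rot: [0.704, 0.059, 0.705, -0.059]
contact_force: [0.4, -0.6, 0.5]
gripper_width: 0.553
```

Run:
```python
from h import *
for n in('top','side'):
    im,d=bot.read_camera(n); save(n+'6',im); w=world(n,d)
    for k,(x,y) in dict(A=(.528,.342),bay=(.547,-.239),C=(.490,.010)).items():
        T=w[(np.hypot(w[...,0]-x,w[...,1]-y)<.075)&(w[...,2]>.062)&(w[...,2]<.08)]
        if len(T)<20: continue
        r=cv2.minAreaRect(T[:,:2].astype(np.float32)); print(n,k,len(T),np.round(r[0],4),np.round(r[1],4),round(r[2],1),'z',np.median(T[:,2]).round(4))
```

```text
top A 343 [0.5291 0.3404] [0.1178 0.0233] 14.9 z 0.0697
top bay 263 [ 0.5461 -0.2407] [0.0165 0.1192] 80.0 z 0.074
top C 94 [0.4982 0.0115] [0.0084 0.104 ] 89.7 z 0.0699
side A 174 [0.5304 0.3408] [0.1213 0.03  ] 15.9 z 0.0687
side bay 450 [ 0.5466 -0.2416] [0.0209 0.1187] 80.2 z 0.0727
side C 191 [0.49   0.0102] [0.1184 0.0197] 1.2 z 0.0678
```

View pics/top6.png

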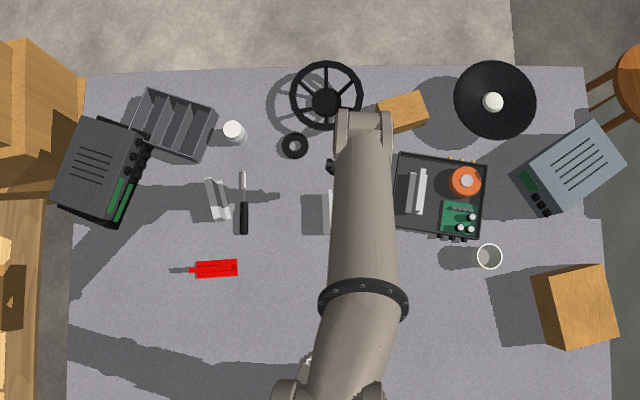

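View pics/side6.png

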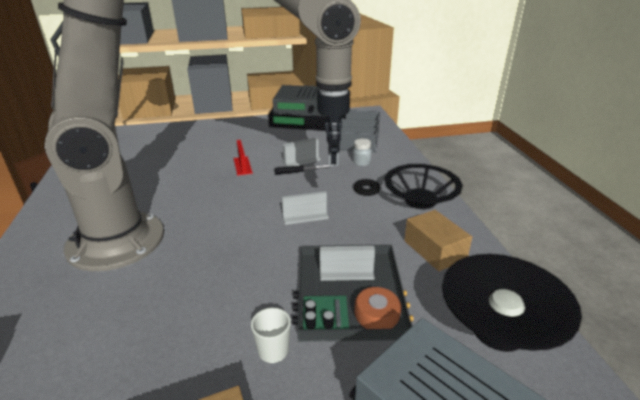

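The top view shows the bar at (418,192) in the case, at (.546, -.241), with its top at 74 mm, so it is flat on the 4 mm floor. Its yaw is -10° against -9.7° for the case. The left and right bars, driver, magnet, jar and red look-alike are where they were. I'm handing in.

Run:
```python
from h import *
print(bot.hand_in(), bot.get_obs()['t'])
```

```text
the job is handed in; nothing more can be done
the job is handed in; nothing more can be done
```

The 15 mm bar is standing upright on the floor of the case, in the empty half, and I've let go of it. I handed the job in at about 27 s, well under the 64 s limit; no verdict is shown.

- **Gauging:** I pinched the bars from left to right and read 20.7, 14.3 and 8.8 mm. That makes them the 21, 15 and 9 mm bars, so the middle one was wanted.
- **Placing:** It touched down at about 7 N. The last pictures show it within about 3 mm of the bay centre, which I took as 63.5 mm from the case's middle line. It is within about 0.5° of parallel to the side walls, and its top is at 73–74 mm, as expected on the 4 mm floor.
- **The other two bars:** Both are still standing. The left bar reads within about 2 mm of where it started. The right bar was partly hidden by the arm in the last top view (94 points, centre off by 8 mm), so I relied on the side camera, which puts it within 0.5 mm.
- **Everything else:** The driver, magnet, jar and red look-alike look unmoved, by eye only.

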